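# Gauge the thermometer bore and fit the dial thermometer that suits its depth

### The arm

A 6-joint arm with a two-finger parallel gripper is mounted at the origin on the work surface. World frame = base frame: x ahead of the robot, y to its left, z up, the work surface at z = 0. Lengths are in m, angles in rad, forces in N, time in s.
With the tool pointing down it reaches from about 0.25 to 0.775 m from the base axis. Payload 4 kg.
Tool frame: the origin (TCP) lies at the centre of the arm's flange, where the gripper is bolted on; the fingertips stand 199 mm ahead of it and the grasp point (between the pads) lies 180 mm ahead of it (robot.tcp_to_tips is the distance from the TCP to the fingertips, in m); z points along the fingers, y is the line along which they close (so a half turn about z gives the same grasp; the last joint's range is limited). The gripper opens to 94 mm and grips with 3 to 60 N. Pads are 16 mm wide; open, the fingers measure 119 mm over their backs; the gripper's body (75 mm by 177 mm) begins 78 mm behind the grasp point.
Start: joints at [1.199, 0.087, 1.371, -0, 1.684, -0.103], TCP at [0.146, 0.53, 0.405] pointing down, gripper open.
Joint ranges: [-3.1, 3.1], [-0.76, 2.03], [0.27, 2.55], [-1.08, 4.22], [0.17, 2.65], [-2.57, 2.57]. Speed limits (rad/s): [2.79, 2.79, 3.14, 3.14, 3.14, 3.14].

### API

Orientations are given as [roll, pitch, yaw] about the fixed x, y, z axes, in that order (R = Rz(yaw) Ry(pitch) Rx(roll)).
In Python, from bench import telemetry, snapshot, ticket, robot gives the robot as it stands.
- The arm moves only by the tool apply_moves, never from a script. Its argument "moves" is a list that holds one entry, the list of rows, each a list of 5 numbers: the shift along the tool's x, y, z in units of 50 mm (1.0 is 50 mm), then the turn about the tool's z in units of 10 degrees (1.0 is 10 degrees), then the closure, from 0 (fully open) to 1 (shut). A call has 1 to 10 rows; each row is the pose to reach, as a shift and turn from the pose commanded when the call began, along the tool's axes at that moment; what a row does not reach only later rows make up. A row lasts 1/8 s, in which the tool goes at most 62.5 mm and 10.7 degrees, less where a joint would pass 70% of its speed; a pose out of reach is approached as far as the arm can. A call with a gripper value outside its range is refused whole. The fingers move at their own pace and stop on an object; the grip force is fixed at half the most. Time passes only in rows, so rows that repeat a pose let the fingers close. It gives the time, the measured TCP pose, the force, the opening and the grip force at its end, in the units of the state.
- telemetry.get_obs(): the state, without advancing time (a new reading comes with each control period).
- snapshot(name): name is "scene" or "top"; returns a dict with "image" (384x512x3 uint8, red, green, blue), "fovy" (degrees; the focal length in pixels is half the picture's height over the tangent of half this angle, whatever the lens; pixels are square), "cx", "cy" (the principal point, pixels), "R" (3x3) and "t" (3): a world point X has camera coordinates R X + t. Camera axes: x right, y down, z forward; pixel columns grow to the right and rows downward; lengths in m; the calibration is good to about 2 mm. A picture is of the moment at which its call begins. There is no depth.
- ticket.close_job(): hands the job in; it is judged then, once.
The state is a dict: "time": time; "joint_positions": joint angles; "qvel": joint speeds; "joint_torque": joint torques, N m; "tool_pos": TCP position; "ee_rot": TCP orientation; "wrist_force": force on the tool from outside, world axes, zero at the start; "wrist_torque": the same for the moment, N m; "width": finger opening in m; "finger_force": force on a finger pad.
Only numpy, scipy, OpenCV 4.12 (cv2) and the standard library are available. Lean on these libraries where they do the work, as an engineer would, in place of code of your own. Each camera call takes 0.05 s, during which the arm holds its last target. There are 200 camera calls.

### The job

Find how deep the narrow thermometer bore in the aluminium heating block is: lower the depth gauge into it until the rod rests on the bottom, slide its brass collar down onto the block, and put the gauge, still set to that depth, back upright in its stand. Then take from the rack the dial thermometer whose red immersion ring will come level with the block's top, and leave it standing in the bore, resting on the bottom. Let neither gauge nor thermometer drop into the bore, leave the other two thermometers hanging in the rack, and do not disturb the vials, the beaker or the bottle.

Things in the scene. Friction and masses are not known exactly. Their poses are not given: they have to be found in the camera images.
- bore (a point): centre of the mouth of the thermometer bore: the one narrow hole (10.5 mm, mouth chamfered 2 mm) in the level top of the aluminium heating block, 136 mm above the bench. Blind, depth unknown: 34, 44 or 54 mm. z up, x to the block's back, y along its front edge, which is 22 mm away.
- heater: white and blue magnetic stirrer (170 x 170 mm) with the aluminium heating block (100 x 110 mm, 66 mm high) centred on it, all fixed; origin under its centre on the bench, front to -x, z up. Three 20 mm wells lie in a row along y, 51 mm behind (+x of) the bore; the outer two hold capped vials that stand 14 mm above the block.
- gauge_knob (a point): centre of the knob of the depth gauge, z along the rod towards the knob. Gauge (110 g): steel rod 8 mm thick with tapered tip, black knob 18 mm across and 20 mm high at its upper end (tip to knob's top 96 mm, to this point 86 mm), brass collar. It starts upright in its stand, only the knob above the stand's rim.
- gauge_tip (a point): end of the gauge's rod, z along the rod towards the knob
- gauge: the depth gauge as a whole (rod, knob and collar); origin at the tip, z along the rod towards the knob
- collar_ring (a joint): how far (m) the brass collar is slid from the knob towards the tip: its underside is 62 mm minus this value from the tip (28, 18, 8 mm mean depths of 34, 44, 54 mm). Travel 0 to 34 mm. Held by friction: about 3 N slides it and it stays where it is left. Starts by the knob, at 0 to 1.5 mm.
- collar_face (a point): centre of the underside of the gauge's brass collar (28 mm across, 12 mm high, around the rod), z towards the knob; in use this face rests on the block's top. At value 0 the collar's top is 2 mm short of the knob.
- stand_socket (a point): bottom of the gauge stand's socket, on its axis, z up; the gauge's tip rests here, 6 mm above the bench. Above it a narrow socket (10.5 mm across, 28 mm deep, the upper 6 mm a funnel) holds the rod; above that a round recess (42 mm) takes the collar.
- stand: the gauge stand, a fixed grey block 76 x 76 mm, rim 81 mm above the bench; origin under its centre on the bench, z up
- rack_top (a point): centre of the top plate of the white thermometer rack (fixed, plate 64 x 200 mm, its top 100 mm above the bench), z up, y along the row of three 12.5 mm holes, 70 mm apart, in which the thermometers hang by their heads
- dial_blue_head (a point): centre of the head of the dial thermometer with blue bezel (55 g): head 44 mm across, 14 mm high, white dial facing up, on a steel stem 8 mm thick. Its red immersion ring is 34 mm from the stem's tip; the head's underside is 22 mm above the ring (tip to underside 56 mm, tip to this point 63 mm). Starts hanging in one of the rack's holes, head on the plate.
- dial_blue_ring (a point): centre of the red immersion ring on the stem of the blue thermometer, 34 mm from its tip, z along the stem towards the head
- dial_blue: the blue thermometer as a whole; origin at the tip of its stem, z along the stem towards the head
- dial_yellow_head (a point): centre of the head of the dial thermometer with yellow bezel (55 g): head 44 mm across, 14 mm high, white dial facing up, on a steel stem 8 mm thick. Its red immersion ring is 44 mm from the stem's tip; the head's underside is 22 mm above the ring (tip to underside 66 mm, tip to this point 73 mm). Starts hanging in one of the rack's holes, head on the plate.
- dial_yellow_ring (a point): centre of the red immersion ring on the stem of the yellow thermometer, 44 mm from its tip, z along the stem towards the head
- dial_yellow: the yellow thermometer as a whole; origin at the tip of its stem, z along the stem towards the head
- dial_red_head (a point): centre of the head of the dial thermometer with red bezel (55 g): head 44 mm across, 14 mm high, white dial facing up, on a steel stem 8 mm thick. Its red immersion ring is 54 mm from the stem's tip; the head's underside is 22 mm above the ring (tip to underside 76 mm, tip to this point 83 mm). Starts hanging in one of the rack's holes, head on the plate.
- dial_red_ring (a point): centre of the red immersion ring on the stem of the red thermometer, 54 mm from its tip, z along the stem towards the head
- dial_red: the red thermometer as a whole; origin at the tip of its stem, z along the stem towards the head
- vial0_cap (a point): cap centre of a clear capped vial (18 mm across, 52 mm tall) standing in a well of the block; leave alone
- vial1_cap (a point): cap centre of an amber capped vial, the same size, in another well; leave alone
- beaker_mid (a point): middle (half-way up) of a small glass beaker, 54 mm across and 70 mm high, on the bench; leave alone
- reagent_mid (a point): middle (half-way up) of an amber bottle, 52 mm across and 110 mm high, on the bench behind the stirrer; leave alone
Not all that is in view belongs to the job. Leave any purple look-alike of the dial_blue alone.

How it is judged:
By the outcome, as a careful person would: the job done as asked, in the order asked, and still so for the second after the job is handed in, with the robot touching nothing.
It also fails if it takes over 72 s, if anything falls off the work surface, if the arm or the gripper's body presses on something with over 40 N, if the wrist force passes 120 N, or if a joint passes its speed limit or range.

## Working session

There is one attempt and no reset: what is moved stays moved. The work goes in short steps, Python scripts to look and compute and a tool call to move; the robot and the scene stay as the last step left them, time stands still between calls to the robot, and variables do not carry over. Pictures are saved under pics/ and viewed, at most 13 in all, crops included, and the job is handed in when it is done.

Besides the shell and the picture viewer there is one more tool, called after ">>>" as name([rows], argument=value, ...), one row to a line, values as JSON. apply_moves: Moves the arm, as the interface text tells. Its arguments: {"type":"object","properties":{"moves":{"type":"array","items":{"type":"array","items":{"type":"array","items":{"type":"number"}}}}},"required":["moves"]}

```bash
mkdir -p pics; ls; python3 - <<'E'
from bench import telemetry, snapshot, ticket, robot
import cv2
for n in ("scene","top"):
    s=snapshot(n); print(n,s["fovy"],s["cx"],s["cy"],s["R"],s["t"])
    cv2.imwrite(f"pics/{n}0.png",s["image"][:,:,::-1])
o=telemetry.get_obs(); print(o)
E
```

```text
pics
scene 56.785182276283535 257.6057925750427 196.93299559197123 [[-0.70672014  0.70749252 -0.00099144]
 [ 0.46775549  0.46619256 -0.75091231]
 [-0.53080264 -0.5311486  -0.66040118]] [ 0.37254013 -0.25173482  1.34095366]
top 55.34634666484305 258.2813876877481 184.6658488517853 [[ 2.43971484e-02 -9.99698551e-01  2.75421028e-03]
 [-9.94260418e-01 -2.45513211e-02 -1.04131908e-01]
 [ 1.04168137e-01 -1.97880638e-04 -9.94559681e-01]] [0.06804476 0.59379691 1.16945897]
{'time': 0.1, 'joint_positions': array([ 1.19891607e+00,  8.79012760e-02,  1.37208491e+00,  3.12675277e-07,
        1.68359278e+00, -1.03084598e-01]), 'qvel': array([-0.00051622, -0.00060574, -0.00429856,  0.00066829,  0.00086952,
        0.00036029]), 'joint_torque': array([ 1.68410847e-03, -3.41255021e+01, -3.03301227e+01,  7.19281984e-02,
        3.04826349e-02, -1.12386356e-04]), 'tool_pos': array([0.14602608, 0.53016427, 0.40361903]), 'ee_rot': array([-3.13961692e+00, -2.04704068e-04,  2.87279683e+00]), 'wrist_force': array([ 0.57630389, -0.89278027,  0.75357453]), 'wrist_torque': array([-0.02345792,  0.03657342, -0.00532861]), 'finger_force': 0.0, 'width': 0.09421357162296333}
```

View pics/scene0.png

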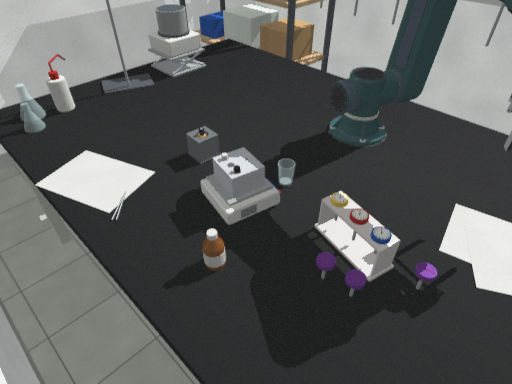

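View pics/top0.png

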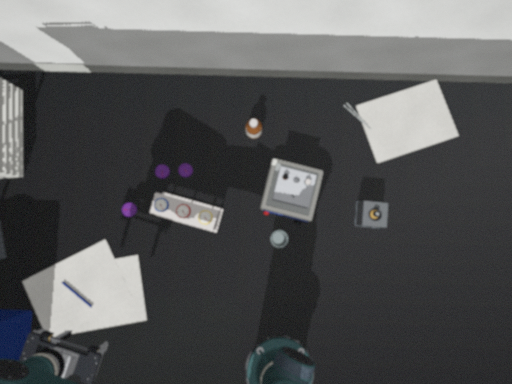

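The scene view shows the stand at about (203,143), the block at (238,175), the rack heads at (340,200), (359,216) and (381,235), and purple decoys beside it. In the top view the knob is near (375,214), the block near (295,185), and the rack runs from (161,204) to (206,216). Next I'll enlarge both.

```bash
cat > h.py <<'E'
import numpy as np, cv2
from bench import telemetry, snapshot, ticket, robot
def f(s): return s["image"].shape[0]/2/np.tan(np.radians(s["fovy"])/2)
def plane(s,u,v,z):
    d=np.array([(u-s["cx"])/f(s),(v-s["cy"])/f(s),1.]); R=np.array(s["R"]); c=-R.T@s["t"]; d=R.T@d
    return c+d*(z-c[2])/d[2]
def proj(s,X):
    p=np.array(s["R"])@np.array(X)+s["t"]; return np.array([s["cx"],s["cy"]])+f(s)*p[:2]/p[2]
def tool(dx,dy,yaw=None):
    "world xy shift -> tool units of 50mm (tool pointing down)"
    from scipy.spatial.transform import Rotation as Ro
    o=telemetry.get_obs(); R=Ro.from_euler("xyz",o["ee_rot"]).as_matrix()
    return R.T@np.array([dx,dy,0])/0.05
def crop(s,x,y,w,h,k): return cv2.resize(s["image"][y:y+h,x:x+w,::-1],None,fx=k,fy=k,interpolation=cv2.INTER_CUBIC)
E
python3 - <<'E'
from h import *
a=snapshot("top"); b=snapshot("scene")
t=np.vstack([np.hstack([crop(a,260,150,65,75,5),crop(a,345,190,55,75,5),]),])
r=crop(a,145,180,100,60,4)
r=cv2.copyMakeBorder(r,0,0,0,t.shape[1]-r.shape[1],cv2.BORDER_CONSTANT)if t.shape[1]>=r.shape[1] else r[:,:t.shape[1]]
sc=crop(b,180,120,105,100,5)
cv2.imwrite("pics/c1.png",cv2.resize(np.vstack([t,r[:200]]),None,fx=1,fy=1)); cv2.imwrite("pics/c2.png",sc)
for n,u,v,z in (("knob",375,214,.092),("yel",206,216,.114),("red",183,210,.114),("blue",161,204,.114)):
    print(n,plane(a,u,v,z))
for n,u,v,z in (("knob",203,131,.102),("yel",339,200,.114),("red",359,216,.114),("blue",381,235,.114)):
    print(n,plane(b,u,v,z))
E
```

```text
knob [ 0.50340454 -0.27988934  0.092     ]
yel [0.48416001 0.23824329 0.114     ]
red [0.50054422 0.30852103 0.114     ]
blue [0.51705297 0.37598587 0.114     ]
knob [ 0.51147915 -0.26367594  0.102     ]
yel [0.4910394  0.24710176 0.114     ]
red [0.50455563 0.31310311 0.114     ]
blue [0.52173568 0.38090076 0.114     ]
```

View pics/c1.png

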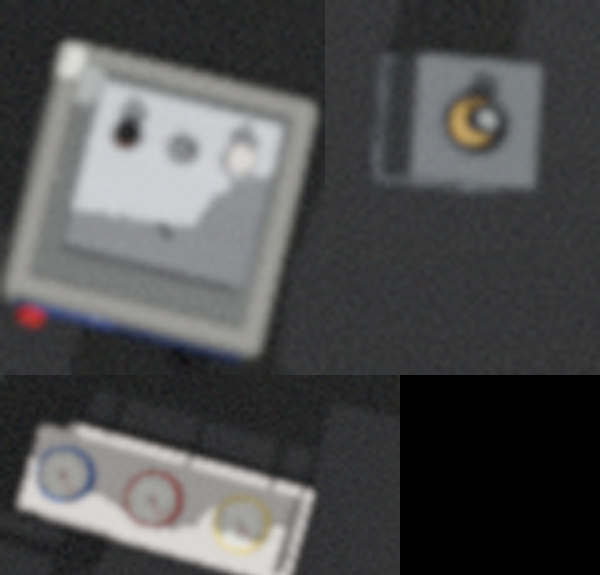

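View pics/c2.png

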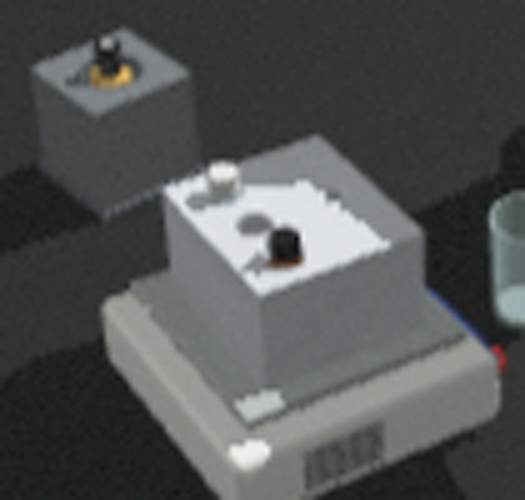

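The crops show the bore as a small dark spot at about (293.4,196.2) in the top view and about (246,158) in the scene view. The knob is over the stand recess, and the rack order is blue, red, yellow. I'll refine these with masks and centroids.

```bash
cat > m.py <<'E'
from h import *
from scipy.ndimage import center_of_mass
def dark(s,u,v,r,k=8):
    "centroid of local dark spot"
    g=s["image"].astype(float).mean(2)[v-r:v+r+1,u-r:u+r+1]
    ring=np.concatenate([g[0],g[-1],g[:,0],g[:,-1]]); w=np.clip(np.median(ring)-g-k,0,None)
    c=center_of_mass(w); return c[1]+u-r,c[0]+v-r,w.max()
def bez(s,lo,hi,box):
    x,y,w,h=box; c=cv2.cvtColor(np.ascontiguousarray(s["image"][y:y+h,x:x+w]),cv2.COLOR_RGB2HSV)
    m=cv2.inRange(c,lo,hi)
    if lo[0]==0: m|=cv2.inRange(c,(172,lo[1],lo[2]),(180,255,255))
    n,l,st,ce=cv2.connectedComponentsWithStats(m,connectivity=8)
    p=np.argwhere(m>0)[:,::-1].astype(np.float32)
    (cx,cy),ax,an=cv2.fitEllipse(cv2.convexHull(p)); return cx+x,cy+y,ax,len(p)
E
python3 - <<'E'
from m import *
a=snapshot("top"); b=snapshot("scene")
for n,s,u,v in (("top",a,293,196),("scene",b,246,158)):
    g=s["image"].astype(int).mean(2).astype(int); print(n); print(g[v-7:v+8,u-8:u+9])
    d=dark(s,u,v,3); print(d,plane(s,d[0],d[1],.136))
for s,bx in ((a,(145,185,80,45)),(b,(325,190,72,56))):
  for n,lo,hi in (("blue",(100,90,50),(120,255,255)),("red",(0,90,60),(8,255,255)),("yel",(20,80,80),(32,255,255))):
    try:
        r=bez(s,lo,hi,bx); print(n,r,plane(s,r[0],r[1],.114))
    except Exception as e: print(n,e)
E
```

```text
top
[[207 208 209 207 207 208 208 208 207 207 208 208 207 208 208 205 196]
 [207 207 208 208 208 207 208 207 208 207 208 207 207 207 208 202 188]
 [205 207 207 207 206 207 208 207 207 208 207 208 206 206 203 192 172]
 [195 198 203 203 204 208 205 207 206 207 206 207 206 205 197 177 157]
 [173 182 188 189 195 197 197 198 199 203 202 202 205 201 186 162 146]
 [152 159 164 164 168 170 163 163 174 188 191 188 192 188 171 152 145]
 [145 147 150 147 148 143 136 125 136 155 162 164 170 165 153 144 142]
 [143 143 144 146 144 139 135 122 115 129 143 146 148 149 142 143 145]
 [145 141 142 143 144 142 138 131 123 131 140 142 143 144 143 142 144]
 [144 145 142 145 144 142 141 138 137 139 143 145 143 143 146 145 143]
 [143 145 144 145 145 142 144 140 144 143 143 144 143 143 141 142 144]
 [141 144 144 145 146 145 146 143 143 146 144 141 145 142 143 144 143]
 [128 133 135 140 142 144 143 144 144 145 145 142 142 144 144 143 141]
 [112 114 118 122 127 130 136 138 141 143 144 143 145 144 143 141 143]
 [107 106 108 107 111 114 117 123 126 130 136 139 141 141 142 144 143]]
(np.float64(292.7171314741036)
[... 1528 characters left out ...]
roc/src/shapedescr.cpp:356: error: (-215:Assertion failed) n >= 0 && (depth == CV_32F || depth == CV_32S) in function 'fitEllipseNoDirect'

yel OpenCV(4.12.0) /io/opencv/modules/imgproc/src/shapedescr.cpp:356: error: (-215:Assertion failed) n >= 0 && (depth == CV_32F || depth == CV_32S) in function 'fitEllipseNoDirect'

blue (380.7206268310547, 234.39642333984375, (17.59166145324707, 20.538000106811523), 116) [0.52056204 0.37951892 0.114     ]
red (358.99172592163086, 215.96763610839844, (16.387409210205078, 19.065364837646484), 107) [0.50447644 0.31302939 0.114     ]
yel (339.21399879455566, 198.74758911132812, (15.376070976257324, 18.42802619934082), 107) [0.4868218  0.24476318 0.114     ]
```

```bash
python3 - <<'E'
from m import *
a=snapshot("top"); b=snapshot("scene")
print("camtop",-a["R"].T@a["t"])
for s,u,v in ((a,376,214),(b,203,131)):
    g=s["image"].astype(int).mean(2).astype(int); print(g[v-9:v+10,u-10:u+11])
print(plane(a,377.4,214.,.102),plane(b,201.6,128.4,.102))
# stand outline, top z=.081 in top view; recess gold
for s,bx in ((a,(345,190,55,60)),(b,(180,110,50,60))):
    x,y,w,h=bx; c=cv2.cvtColor(np.ascontiguousarray(s["image"][y:y+h,x:x+w]),cv2.COLOR_RGB2HSV)
    m=cv2.inRange(c,(10,90,60),(32,255,255)); p=np.argwhere(m)[:,::-1]+[x,y]; print("gold",len(p),p.min(0),p.max(0),p.mean(0),plane(s,*p.mean(0),.080))
E
```

```text
camtop [0.4669083  0.08283416 1.22474254]
[[130 128 130 130 129 132 130 122 110  96  88  90 101 114 123 127 130 129
  130 130 126]
 [129 129 129 129 130 129 126 116  98  84  74  83  90 103 122 129 128 128
  129 128 126]
 [128 130 129 130 128 123 114  99  80  66  66  67  78 106 119 128 128 128
  130 126 125]
 [129 130 129 123 119 111  98  79  65  58  58  62  74  99 119 126 129 129
  130 129 125]
 [129 129 127 121 109  97  89  85  75  73  63  63  78  95 117 127 128 131
  128 128 125]
 [127 130 121 108  98  98 104  96  90  83  76  73  76  95 109 121 127 127
  128 130 124]
 [127 127 115  97  99 119 123 107  85  80  88  90  88  83  96 109 123 131
  129 127 123]
 [129 126 107  89 108 131 131 101  77  94 123 131 112  87  83 104 119 127
  128 128 118]
 [128 120 104  93 116 140 134  93  70 107 147 157 142 105  77  96 116 127
  129 130 121]
 [128 121 106  96 120 144 139 105  74  99 139 157 144 104  70  89 113 126
  129 129 123]
 [127 122 107 100 118 143 146 121  93  88 110 126 118  87  63  87 116 125
  128 127 120]
 [128 127 114 101 109 136 149 143 127 107 103  99  84  63  66  91 118 126
  131
[... 1877 characters left out ...]
1]
 [ 88  80  79  89  86  96  96 115 116 119 143 134 133 122 119 129 130 131
  132 115 114]
 [114 112 113 115 114 117 110 122 121 126 129 118 125 131 130 132 131 116
  110  92  85]
 [120 130 130 130 132 131 126 125 127 125 132 130 130 131 132 116 104  87
   77  73  72]
 [ 93 113 129 132 131 131 130 131 129 131 131 130 117 114 105  83  73  71
   71  72  69]
 [ 72  83 105 123 130 129 128 131 132 131 118 103  88  86  69  67  71  69
   67  70  70]]
[ 0.5032622  -0.28403648  0.102     ] [ 0.50453781 -0.27968912  0.102     ]
gold 44 [370 210] [377 218] [372.81818182 214.38636364] [ 0.50242193 -0.27691022  0.08      ]
gold 25 [198 133] [206 136] [201.76 134.88] [ 0.5081576  -0.27796764  0.08      ]
```

Measured so far:

| Item | x (m) | y (m) |
|---|---|---|
| Knob | 0.504 | -0.281 |
| Bore | 0.550 | -0.020 |
| Blue head | 0.520 | 0.379 |
| Red head | 0.504 | 0.313 |
| Yellow head | 0.487 | 0.245 |

The head spacings come to 68 and 70 mm, which fits the 70 mm given. The current yaw suits both block and rack. I'll move towards the knob.

>>> apply_moves([
  [[-0.75, -0.92, 0, 0, 0], [-1.5, -1.84, 0, 0, 0], [-2.25, -2.76, 0, 0, 0.2], [-3, -3.68, 0, 0, 0.4], [-3.75, -4.6, 0, 0, 0.5], [-4.5, -5.52, 0, 0, 0.55], [-5.25, -6.44, 0, 0, 0.55], [-6, -7.36, 0, 0, 0.55], [-6.75, -8.28, 0, 0, 0.55], [-7.5, -9.2, 0, 0, 0.55]],
])

```text
time: 1.65
tool_pos: [0.3856, -0.0148, 0.4051]
ee_rot: [3.141, 0.002, 2.872]
wrist_force: [0.3, 0.4, 0.1]
width: 0.0419
finger_force: 0.0
```

>>> apply_moves([
  [[-0.75, -0.92, 0, 0, 0.55], [-1.5, -1.84, 0, 0, 0.55], [-2.25, -2.76, 0, 0, 0.55], [-3, -3.68, 0.3, 0, 0.55], [-3.7, -4.54, 0.8, 0, 0.55], [-3.7, -4.54, 1.6, 0, 0.55], [-3.7, -4.54, 1.6, 0, 0.55]],
])

```text
time: 2.52
tool_pos: [0.5027, -0.2809, 0.3202]
ee_rot: [3.138, -0.009, 2.872]
wrist_force: [-0.2, 1.1, 0.6]
width: 0.0424
finger_force: 0.0
```

```bash
python3 - <<'E'
from m import *
a=snapshot("top"); b=snapshot("scene"); o=telemetry.get_obs(); print(o["time"],o["tool_pos"],o["ee_rot"],o["width"],o["wrist_force"])
print(tool(.504-o["tool_pos"][0],-.281-o["tool_pos"][1]))
p=o["tool_pos"]
print(proj(b,[p[0],p[1],p[2]-.199]),proj(b,[.504,-.281,.102]))
cv2.imwrite("pics/k1.png",np.hstack([crop(b,165,75,75,100,5),crop(a,345,180,60,100,5)[:500]]))
E
```

```text
2.625 [ 0.50358586 -0.2805673   0.32547584] [3.14155136e+00 3.68941288e-04 2.87316404e+00] 0.0426607786930283 [0.11061584 0.78631009 0.38597779]
[-1.02813700e-02 -6.14735203e-03  3.53938770e-06]
[200.86156254 121.48854633] [201.47930544 128.19300117]
```

View pics/k1.png

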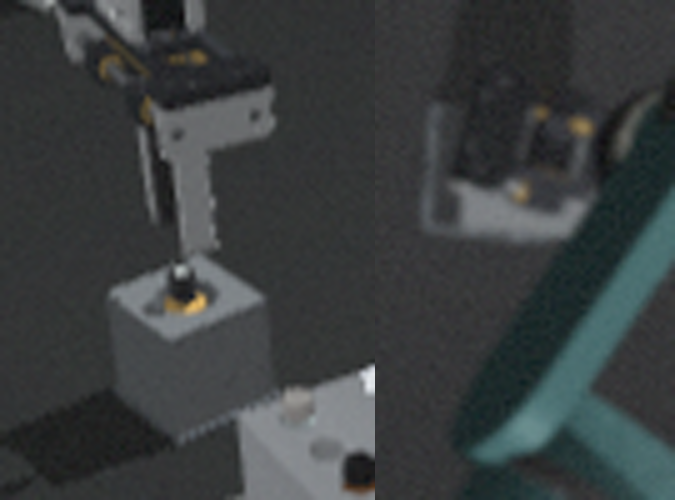

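The fingers straddle the knob: their tips centre at about (201,122), as predicted, and the knob top is at (201.5,128). Now I'll descend and grip.

>>> apply_moves([
  [[0, 0, 0.5, 0, 0.55], [0, 0, 0.83, 0, 0.55], [0, 0, 0.83, 0, 0.55], [0, 0, 0.83, 0, 0.55], [0, 0, 0.83, 0, 1], [0, 0, 0.83, 0, 1], [0, 0, 0.83, 0, 1], [0, 0, 0.83, 0, 1], [0, 0, 0.83, 0, 1]],
])

```text
time: 3.75
tool_pos: [0.5036, -0.2809, 0.2835]
ee_rot: [-3.141, 0.001, 2.873]
wrist_force: [0.2, -0.3, 1.4]
width: 0.0168
finger_force: 30.0
```

>>> apply_moves([
  [[0, 0, -0.4, 0, 1], [0, 0, -1.2, 0, 1], [0, 0, -2.2, 0, 1], [0, 0, -3.2, 0, 1], [0.1, 1.0, -3.2, 0, 1], [0.2, 2.1, -3.2, 0, 1], [0.3, 3.2, -3.2, 0, 1], [0.4, 4.3, -3.2, 0, 1], [0.49, 5.28, -3.2, 0, 1], [0.49, 5.28, -3.2, 0, 1]],
])

```text
time: 5.0
tool_pos: [0.5501, -0.0167, 0.4424]
ee_rot: [3.141, -0.002, 2.878]
wrist_force: [-0.2, -0.7, -1.1]
width: 0.0172
finger_force: 30.0
```

>>> apply_moves([
  [[0, 0, 0.2, 0, 1], [0, 0, 0.3, 0, 1], [0, 0, 0.3, 0, 1], [0, 0, 0.3, 0, 1]],
])

```text
time: 5.5
tool_pos: [0.55, -0.0206, 0.4282]
ee_rot: [3.142, 0.0, 2.871]
wrist_force: [0.8, -0.3, -1.4]
width: 0.0173
finger_force: 30.0
```

```bash
python3 - <<'E'
from m import *
a=snapshot("top"); b=snapshot("scene"); o=telemetry.get_obs(); print(o["time"],o["tool_pos"],o["ee_rot"],o["width"],o["wrist_force"])
p=o["tool_pos"]; tip=[p[0],p[1],p[2]-.2775]; print(tip,proj(b,tip),proj(b,[.55,-.02,.136]),proj(a,tip))
cv2.imwrite("pics/b1.png",np.hstack([crop(b,205,90,80,110,5),crop(a,255,145,75,110,5)]))
E
```

```text
5.6 [ 0.54999487 -0.02026607  0.42850481] [3.14142775e+00 5.92727211e-04 2.87195584e+00] 0.017103472903212225 [ 0.43120554  0.67281026 -1.89329659]
[np.float64(0.5499948747770211), np.float64(-0.020266074778198896), np.float64(0.15100480505196745)] [246.26939507 153.52967397] [246.45661038 158.13976955] [293.01698827 195.45729974]
```

View pics/b1.png

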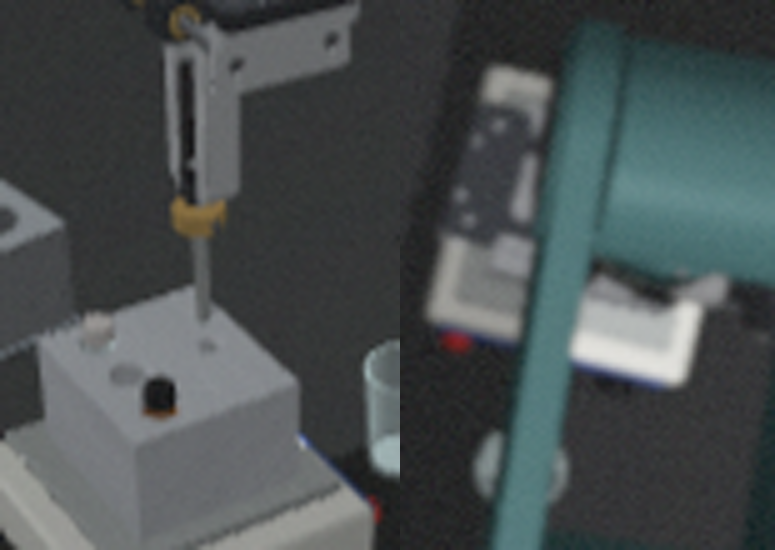

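The rod tip is at about (245.7,153.5) and the bore at (246.4,159.2) in the scene view; the top view is blocked by the arm. I'll measure the rod line and the bore more finely.

```bash
cat >> m.py <<'E'
def rodbore(zoff=.2775,rows=range(140,152)):
    b=snapshot("scene"); o=telemetry.get_obs(); p=o["tool_pos"]; tip=np.array([p[0],p[1],p[2]-zoff])
    g=b["image"].astype(float).mean(2)
    return b,g,p,tip
E
python3 - <<'E'
from m import *
b,g,p,tip=rodbore()
print(b["image"].astype(int).mean(2).astype(int)[136:165,239:254])
for z in (tip[2],.17,.20): print(z,proj(b,[tip[0],tip[1],z]))
E
```

```text
[[ 52  68  75  79  81  84  85  83  67  55  56  54  56  53  52]
 [ 53  51  56  63  80  88  89  77  59  55  50  51  53  51  51]
 [ 50  52  52  51  76  89  89  70  54  53  53  55  52  54  52]
 [ 53  51  53  53  78  90  90  71  56  53  51  53  54  55  50]
 [ 54  49  50  56  72  90  93  78  58  53  51  51  55  58  50]
 [ 51  54  53  53  66  88  91  77  55  56  50  52  52  53  53]
 [ 51  53  53  53  67  88  91  76  58  54  51  54  55  53  53]
 [ 52  56  52  51  66  87  92  79  56  52  53  55  55  53  54]
 [ 52  53  52  52  57  90  93  83  58  51  54  52  53  51  56]
 [ 51  49  51  53  53  89  93  90  60  52  53  51  53  56  53]
 [ 52  52  53  52  67  91  93  89  60  56  50  52  54  53  56]
 [ 54  62  77 108 113  94  91  89  60  49  54  52  47  51  55]
 [105 116 119 134 135 101  91  87  58  51  54  53  52  52  52]
 [134 135 135 136 136 105  92  87  61  53  55  53  51  51  51]
 [133 137 136 136 134 109  95  88  81  58  52  52  51  54  50]
 [134 136 136 135 135 109  92  88 108  97  68  56  54  51  55]
 [135 135 135 135 137 111  94  89 119 126 116  73  55  53  51]
 [136 135 135 137 136 117  93  93 128 136 137 116  74  54  53]
 [137 134 134 135 137 129 113 122 137 138 138 136 117  73  55]
 [136 137 135 136 134 137 132 135 137 136 139 135 136 118  85]
 [135 136 135 135 137 135 138 136 137 135 138 138 137 136 122]
 [139 134 136 134 135 135 131 131 135 139 141 138 137 136 136]
 [138 137 135 136 137 128 116 116 122 139 144 138 136 138 138]
 [137 138 137 136 136 131 111 107 108 131 140 137 137 138 136]
 [138 137 138 137 138 135 120 126 126 132 138 136 137 138 137]
 [137 139 138 139 138 138 134 136 138 136 138 138 137 137 135]
 [136 137 135 138 140 138 139 138 139 139 136 138 137 138 137]
 [139 136 139 137 138 138 136 136 137 138 138 138 137 137 138]
 [139 137 137 139 137 138 141 138 138 137 136 137 137 138 137]]
0.15105976273360638 [246.29187974 153.53070637]
0.17 [246.13547387 147.62558408]
0.2 [245.87910652 137.94640393]
```

>>> apply_moves([
  [[0.01, 0.04, 0, 0, 1], [0.01, 0.04, 0.2, 0, 1], [0.01, 0.04, 0.3, 0, 1], [0.01, 0.04, 0.35, 0, 1], [0.01, 0.04, 0.4, 0, 1], [0.01, 0.04, 0.45, 0, 1], [0.01, 0.04, 0.45, 0, 1], [0.01, 0.04, 0.45, 0, 1]],
])

```text
time: 6.65
tool_pos: [0.5501, -0.0177, 0.4058]
ee_rot: [3.141, 0.0, 2.873]
wrist_force: [1.1, 0.6, -1.7]
width: 0.0168
finger_force: 30.0
```

```bash
python3 - <<'E'
from m import *
b,g,p,tip=rodbore(); o=telemetry.get_obs(); print(tip,o["wrist_force"],o["wrist_torque"],proj(b,tip))
print(g.astype(int)[142:164,239:254])
E
```

```text
[ 0.55005971 -0.01771045  0.12836433] [-0.36852852 -0.15878362 -1.13205109] [-0.00438445  0.07333393 -0.01985966] [247.0784013  160.78241851]
[[ 51  73  88  84  83  86  82  85  82  73  63  64  55  54  51]
 [ 50  62  77  82  81  81  81  81  79  68  53  56  55  55  56]
 [ 52  53  58  71  76  80  82  82  80  64  54  51  53  52  51]
 [ 55  55  53  57  63  79  86  89  73  59  55  53  55  54  52]
 [ 51  55  52  50  64  76  87  91  69  54  54  54  53  49  51]
 [ 55  64  78 107 111 104  90  89  70  51  56  54  50  53  54]
 [108 115 120 135 135 122  95  90  70  52  53  52  52  55  51]
 [135 137 136 137 133 126  95  91  74  53  51  54  56  52  55]
 [132 136 136 135 136 130  97  92  87  59  52  52  54  51  53]
 [135 138 138 136 135 130  97  90  96  94  72  53  52  56  52]
 [135 135 137 137 137 131  98  92  95 125 116  73  54  54  55]
 [135 135 134 136 138 135  95  90  98 134 136 118  75  54  54]
 [136 136 133 134 135 137  97  92  91 132 137 136 120  72  53]
 [136 137 134 135 139 137 100  92  88 133 137 138 136 117  86]
 [137 138 136 136 136 136 100  91  86 133 137 137 138 135 123]
 [138 136 136 136 136 136  99  92  86 135 140 136 137 137 136]
 [136 139 137 135 137 128 100  92  89 135 142 139 139 138 137]
 [138 139 137 136 137 129 107  91  87 128 138 138 136 139 139]
 [138 139 137 139 136 139 123 120 119 131 138 138 136 138 136]
 [136 138 137 138 138 137 133 136 137 138 139 136 137 137 137]
 [138 137 136 140 138 138 137 137 138 137 137 138 137 136 136]
 [137 137 137 138 139 137 137 137 136 137 138 137 140 138 135]]
```

The rod is in the bore with the tip 8 mm below the top and no contact force. I'll lower it slowly.

>>> apply_moves([
  [[0, 0, 0.12, 0, 1], [0, 0, 0.24, 0, 1], [0, 0, 0.36, 0, 1], [0, 0, 0.44, 0, 1], [0, 0, 0.48, 0, 1], [0, 0, 0.52, 0, 1], [0, 0, 0.55, 0, 1], [0, 0, 0.58, 0, 1], [0, 0, 0.58, 0, 1]],
])

```text
time: 7.82
tool_pos: [0.55, -0.0177, 0.3765]
ee_rot: [3.141, -0.0, 2.873]
wrist_force: [-0.9, 0.6, -2.0]
width: 0.0174
finger_force: 30.0
```

>>> apply_moves([
  [[0, 0, 0.06, 0, 1], [0, 0, 0.1, 0, 1], [0, 0, 0.13, 0, 1], [0, 0, 0.16, 0, 1], [0, 0, 0.18, 0, 1], [0, 0, 0.18, 0, 1]],
])

```text
time: 8.57
tool_pos: [0.5499, -0.0177, 0.3693]
ee_rot: [3.141, 0.002, 2.873]
wrist_force: [-2.7, 0.2, 5.8]
width: 0.017
finger_force: 30.0
```

Contact: force jumped from about -2 N to 5.8 N with the tip at 0.092, so the bore is 44 mm deep and the thermometer is yellow. I'll release the knob slightly and push the collar down with the fingertips.

>>> apply_moves([
  [[0, 0, -0.03, 0, 1], [0, 0, -0.03, 0, 0.85], [0, 0, -0.03, 0, 0.766], [0, 0, -0.03, 0, 0.766], [0, 0, 0.02, 0, 0.766], [0, 0, 0.1, 0, 0.766], [0, 0, 0.18, 0, 0.766], [0, 0, 0.26, 0, 0.766], [0, 0, 0.34, 0, 0.766], [0, 0, 0.34, 0, 0.766]],
])

```text
time: 9.82
tool_pos: [0.55, -0.0177, 0.3502]
ee_rot: [-3.142, -0.001, 2.873]
wrist_force: [0.3, -0.6, 1.9]
width: 0.0222
finger_force: 1.1
```

```bash
python3 - <<'E'
from m import *
b,g,p,tip=rodbore(); o=telemetry.get_obs(); print(p,o["wrist_force"],o["width"])
cv2.imwrite("pics/p1.png",crop(b,205,90,80,110,6))
E
```

```text
[ 0.54996058 -0.01769875  0.35018732] [-0.55598118 -0.03017685  0.52719728] 0.0219095690743419
```

View pics/p1.png

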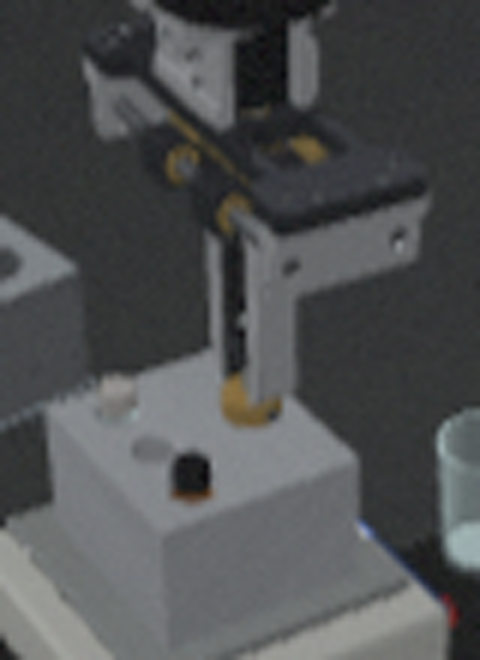

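The collar at crop (250,400) has moved down with the fingertips and sits about 3 mm above the block. I'll push it the rest of the way.

>>> apply_moves([
  [[0, 0, 0.04, 0, 0.766], [0, 0, 0.07, 0, 0.766], [0, 0, 0.1, 0, 0.766], [0, 0, 0.1, 0, 0.766]],
])

```text
time: 10.38
tool_pos: [0.5499, -0.018, 0.3476]
ee_rot: [-3.141, 0.002, 2.873]
wrist_force: [-2.3, -1.5, 8.9]
width: 0.0223
finger_force: 4.4
```

>>> apply_moves([
  [[0, 0, 0.04, 0, 0.766], [0, 0, 0.08, 0, 0.766], [0, 0, 0.08, 0, 0.766]],
])

```text
time: 10.75
tool_pos: [0.5495, -0.0179, 0.3473]
ee_rot: [-3.141, 0.004, 2.873]
wrist_force: [-8.7, -1.6, 20.6]
width: 0.0219
finger_force: 10.3
```

>>> apply_moves([
  [[0, 0, -0.1, 0, 0.766], [0, 0, -0.3, 0, 0.75], [0, 0, -0.5, 0, 0.75], [0, 0, -0.55, 0, 0.75], [0, 0, -0.55, 0, 0.75], [0, 0, -0.55, 0, 1], [0, 0, -0.55, 0, 1], [0, 0, -0.55, 0, 1], [0, 0, -0.55, 0, 1]],
])

```text
time: 11.88
tool_pos: [0.55, -0.0177, 0.3688]
ee_rot: [-3.142, -0.001, 2.873]
wrist_force: [0.2, -0.3, -0.7]
width: 0.0173
finger_force: 30.0
```

```bash
python3 - <<'E'
from m import *
b,g,p,tip=rodbore(); o=telemetry.get_obs(); print(p,o["wrist_force"],o["width"])
cv2.imwrite("pics/p2.png",crop(b,205,90,80,110,6))
E
```

```text
[ 0.55000525 -0.0177076   0.36880918] [ 0.04307983  0.07530062 -1.17030872] 0.017097043948858394
```

View pics/p2.png

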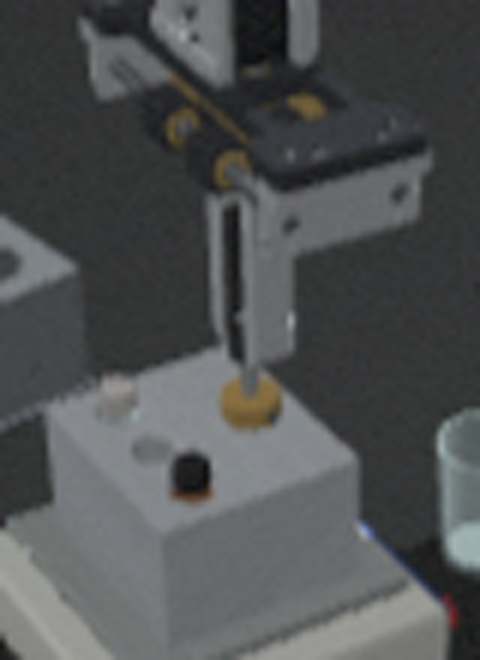

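The collar rests flat on the block at crop (250,400), and the knob is gripped again. I'll lift it out and carry it back to the stand.

>>> apply_moves([
  [[0, 0, -0.3, 0, 1], [0, 0, -0.8, 0, 1], [0, 0, -1.4, 0, 1], [0, 0, -1.4, 0, 1], [-0.1, -1, -1.4, 0, 1], [-0.2, -2.1, -1.4, 0, 1], [-0.3, -3.2, -1.4, 0, 1], [-0.4, -4.3, -1.4, 0, 1], [-0.5, -5.32, -1.4, 0, 1], [-0.5, -5.32, -1.2, 0, 1]],
])

```text
time: 13.18
tool_pos: [0.5026, -0.2841, 0.428]
ee_rot: [-3.141, -0.001, 2.867]
wrist_force: [0.5, 0.5, -1.0]
width: 0.0171
finger_force: 30.0
```

>>> apply_moves([
  [[0, 0, 0.5, 0, 1], [0, 0, 0.9, 0, 1], [0, 0, 0.9, 0, 1], [0, 0, 0.9, 0, 1]],
])

```text
time: 13.68
tool_pos: [0.5037, -0.2802, 0.3845]
ee_rot: [3.141, 0.0, 2.874]
wrist_force: [0.1, -0.8, -0.8]
width: 0.0173
finger_force: 30.0
```

```bash
python3 - <<'E'
from m import *
b,g,p,tip=rodbore(); a=snapshot("top"); o=telemetry.get_obs(); print(p,tip,o["wrist_force"],o["width"],proj(b,tip),tool(.5036-p[0],-.2809-p[1]))
cv2.imwrite("pics/p3.png",crop(b,170,70,70,95,6))
E
```

```text
[ 0.50377784 -0.28036691  0.38511941] [ 0.50377784 -0.28036691  0.10761941] [ 0.47350004  0.34435262 -0.42170327] 0.01687437715538742 [201.47265747 126.71562355] [ 6.03960451e-04 -1.12233115e-02  4.66129270e-06]
```

View pics/p3.png

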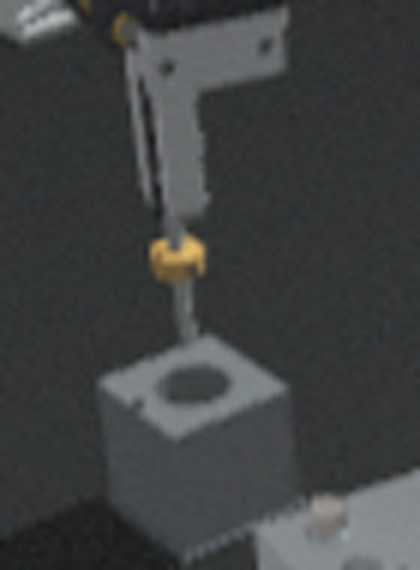

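The gauge hangs upright in the grip, with its collar at crop (178,258), and its tip is over the recess at crop (195,384), matching the prediction. I'll lower it.

>>> apply_moves([
  [[0, 0.0, 0.5, 0, 1], [0, 0, 1.0, 0, 1], [0, 0, 1.25, 0, 1], [0, 0, 1.4, 0, 1], [0, 0, 1.5, 0, 1], [0, 0, 1.6, 0, 1], [0, 0, 1.7, 0, 1], [0, 0, 1.75, 0, 1], [0, 0, 1.75, 0, 1]],
])

```text
time: 14.9
tool_pos: [0.5035, -0.2809, 0.2965]
ee_rot: [-3.142, -0.0, 2.873]
wrist_force: [-0.0, -0.0, -1.0]
width: 0.0172
finger_force: 30.0
```

>>> apply_moves([
  [[0, 0, 0.08, 0, 1], [0, 0, 0.16, 0, 1], [0, 0, 0.22, 0, 1], [0, 0, 0.25, 0, 1], [0, 0, 0.27, 0, 1], [0, 0, 0.27, 0, 1]],
])

```text
time: 15.65
tool_pos: [0.5035, -0.2808, 0.283]
ee_rot: [3.142, -0.0, 2.873]
wrist_force: [0.3, -1.0, -1.7]
width: 0.0172
finger_force: 30.0
```

>>> apply_moves([
  [[0, 0, 0.015, 0, 1], [0, 0, 0.015, 0, 1], [0, 0, 0.015, 0, 0.7], [0, 0, 0.015, 0, 0.55], [0, 0, 0.015, 0, 0.5], [0, 0, -0.5, 0, 0.5], [0, 0, -1.5, 0, 0.4], [0, 0, -2.3, 0, 0.4], [0, 0, -2.3, 0, 0.4]],
])

```text
time: 16.77
tool_pos: [0.5039, -0.281, 0.4029]
ee_rot: [-3.139, 0.009, 2.873]
wrist_force: [0.3, 0.6, -0.4]
width: 0.0567
finger_force: 0.0
```

```bash
python3 - <<'E'
from m import *
b,g,p,tip=rodbore(); o=telemetry.get_obs(); print(o["time"],p,o["wrist_force"],o["width"])
print(tool(.4868-p[0],.2448-p[1]))
print(g.astype(int)[122:140,193:212])
E
```

```text
16.825 [ 0.50362144 -0.28082815  0.39992313] [-0.8020084  -0.41933728 -0.84813899] 0.05633569877563284
[ 3.11545546 10.04592341 -0.02295941]
[[ 51  51  52  52  53  52  51  50  53  50  52  53  52  53  51  50  50  51
   49]
 [ 52  52  51  50  51  51  54  53  51  54  53  50  55  51  55  51  50  51
   50]
 [ 51  50  51  52  51  50  51  50  47  51  50  51  52  53  50  52  50  49
   49]
 [ 48  52  51  51  52  51  54  55  53  53  51  75  65  55  48  52  52  52
   53]
 [ 53  52  52  50  50  49  49  48  51  76 105 115 111  81  55  51  53  54
   52]
 [ 51  55  49  51  70 142 151 101  55 112 129 133 132 118  94  66  52  52
   51]
 [ 53  52  52  47  63 137 147  95  46 114 131 131 132 131 125 113  83  54
   54]
 [ 53  76  78  86  45  59  68  37  42 101 129 132 133 131 132 132 119  95
   68]
 [105 116 117 122  58  34  27  38  42  91 110 112 124 127 129 135 130 124
  114]
 [130 131 130 131  61  38  41  37  41  66  78  78  93  97 118 132 132 131
  133]
 [133 132 132 124  64  35  31  30  45  57  63  66  66  70  92 117 130 132
  131]
 [133 109 101 105  64  29  37  38  42  58  63  63  64  68  70  99 128 132
  131]
 [108  83  69  93  78  51  54  64  90  65  65  62  64  67  69 107 130 130
  131]
 [ 78  82  73  94  86  63  74  86 109  72  66  65  62  68  88 123 131 130
  132]
 [ 83  80 109 114  97  66  76  91 101 105  75  71  85 108 118 130 131 132
  132]
 [116 113 131 131 119 110 102 108 115 123 113 110 119 131 132 130 132 119
  109]
 [121 131 132 131 131 131 126 127 128 127 131 133 130 130 131 118 104  89
   78]
 [ 93 111 129 133 131 131 129 130 133 131 132 134 118 115 105  85  73  71
   70]]
```

```bash
python3 - <<'E'
from m import *
b,g,p,tip=rodbore()
x=plane(b,202.2,134.4,.081); print("stand",x); 
for n,u,v in (("before",201.3,128.5),("now",199,127.4)): print(n,plane(b,u,v,.102)-x)
E
```

```text
stand [ 0.50622666 -0.27792941  0.081     ]
before [-0.00060793 -0.00195235  0.021     ]
now [ 0.00034942 -0.01277902  0.021     ]
```

The knob now leans about 10 mm towards -y, which is all the play the socket allows. I'll grip it again, seat it, and release more gently.

>>> apply_moves([
  [[0, 0, 0.8, 0, 0.2], [0, 0, 1.6, 0, 0.2], [0, 0, 2.1, 0, 0.3], [0, 0, 2.3, 0, 0.4], [0, 0, 2.3, 0, 0.6], [0, 0, 2.3, 0, 0.7], [0, 0, 2.3, 0, 0.75], [0, 0, 2.3, 0, 1], [0, 0, 2.3, 0, 1], [0, 0, 2.3, 0, 1]],
])

```text
time: 18.12
tool_pos: [0.5035, -0.2809, 0.2833]
ee_rot: [-3.141, 0.0, 2.873]
wrist_force: [0.0, -0.3, 0.9]
width: 0.017
finger_force: 30.0
```

>>> apply_moves([
  [[0, 0, 0.03, 0, 1], [0, 0, 0.03, 0, 1], [0, 0, 0.03, 0, 1]],
])

```text
time: 18.5
tool_pos: [0.5037, -0.2809, 0.283]
ee_rot: [-3.141, 0.002, 2.873]
wrist_force: [-0.8, 0.5, 5.1]
width: 0.017
finger_force: 30.0
```

>>> apply_moves([
  [[0, 0, -0.02, 0, 1], [0, 0, -0.02, 0, 0.83], [0, 0, -0.02, 0, 0.815], [0, 0, -0.02, 0, 0.805], [0, 0, -0.02, 0, 0.8], [0, 0, -0.02, 0, 0.79], [0, 0, -0.02, 0, 0.78], [0, 0, -0.02, 0, 0.77], [0, 0, -0.02, 0, 0.76]],
])

```text
time: 19.62
tool_pos: [0.5035, -0.2808, 0.2827]
ee_rot: [3.141, 0.0, 2.873]
wrist_force: [0.5, -0.8, -0.2]
width: 0.0228
finger_force: 0.0
```

>>> apply_moves([
  [[0, 0, 0, 0, 0.74], [0, 0, 0, 0, 0.7], [0, 0, 0, 0, 0.65], [0, 0, 0, 0, 0.6], [0, 0, -0.5, 0, 0.5], [0, 0, -1.5, 0, 0.4], [0, 0, -2.3, 0, 0.4], [0, 0, -2.3, 0, 0.4]],
])

```text
time: 20.62
tool_pos: [0.5038, -0.281, 0.4024]
ee_rot: [-3.139, 0.009, 2.873]
wrist_force: [1.0, -0.2, 0.7]
width: 0.0565
finger_force: 0.0
```

```bash
python3 - <<'E'
from m import *
b,g,p,tip=rodbore(); print(p); print(g.astype(int)[124:140,193:212])
E
```

```text
[ 0.50362231 -0.28084184  0.39940047]
[[ 48  50  52  51  56  51  51  55  52  51  50  49  51  52  52  55  51  54
   54]
 [ 50  51  50  51  53  52  52  51  53  52  50  76  65  55  54  54  51  52
   54]
 [ 52  53  51  49  51  51  50  51  51  77 104 116 113  82  54  51  52  53
   53]
 [ 51  48  52  54  53  49  69  73  87 112 130 131 133 118  93  67  51  50
   54]
 [ 54  52  54  50  51 115 151 153  93 107 129 129 130 130 126 113  83  55
   49]
 [ 53  75  77 105  56 113 149 141  62  81 128 130 131 130 133 131 119  97
   71]
 [104 117 115 129  61  54  83  57  40  78 109 112 125 124 130 131 132 122
  113]
 [130 132 132 130  71  39  44  35  44  64  80  80  93  97 117 129 132 131
  131]
 [133 132 130 125  80  44  43  35  40  42  68  66  67  71  92 117 130 131
  131]
 [130 131 126 108  79  38  36  37  37  43  64  65  68  68  70  98 128 132
  132]
 [131 132 105  96  83  48  34  32  34  47  60  66  66  66  70 107 128 131
  132]
 [106 107  79  95  87  56  55  61  68  81  68  63  64  68  89 124 130 132
  131]
 [ 81  82  79  88  86  67  66  83  90 107  70  66  83 109 119 132 131 133
  131]
 [ 83 109 112 116 115 109 100 109 111 120 111 109 117 130 132 131 131 118
  110]
 [100 129 130 131 131 129 125 127 127 127 131 132 131 131 132 118 105  86
   80]
 [ 91 113 128 130 133 133 129 131 131 131 132 131 116 116 104  84  72  70
   71]]
```

The knob is now at about (199.3,128.3), a lean of 3–4°, which is well within the socket's normal play. Next is the yellow thermometer.

>>> apply_moves([
  [[0.31, 1.0, 0, 0, 0.36], [0.62, 2.0, 0, 0, 0.36], [0.93, 3.0, 0, 0, 0.36], [1.25, 4.0, 0, 0, 0.36], [1.56, 5.0, 0, 0, 0.36], [1.87, 6.0, 0, 0, 0.36], [2.18, 7.0, 0, 0, 0.36], [2.49, 8.0, 0, 0, 0.36], [2.8, 9.0, 0, 0, 0.36], [3.12, 10.05, 0, 0, 0.36]],
])

```text
time: 21.92
tool_pos: [0.486, 0.2466, 0.395]
ee_rot: [-3.139, -0.003, 2.873]
wrist_force: [1.9, 0.8, 0.9]
width: 0.0604
finger_force: 0.0
```

>>> apply_moves([
  [[0, 0, 0.8, 0, 0.36], [0, 0, 1.2, 0, 0.36], [0, 0, 1.2, 0, 0.36], [0, 0, 1.2, 0, 0.36]],
])

```text
time: 22.42
tool_pos: [0.4866, 0.2449, 0.3375]
ee_rot: [-3.141, -0.001, 2.873]
wrist_force: [-0.4, -0.3, 1.0]
width: 0.0597
finger_force: 0.0
```

```bash
python3 - <<'E'
from m import *
b,g,p,tip=rodbore(); a=snapshot("top"); o=telemetry.get_obs(); print(o["time"],p,o["width"],proj(b,[p[0],p[1],p[2]-.199]))
r=bez(b,(20,80,80),(32,255,255),(325,190,30,20)); print(r,plane(b,r[0],r[1],.114)); print(tool(.4868-p[0],.2448-p[1]))
cv2.imwrite("pics/y1.png",np.hstack([crop(b,300,140,80,110,5),crop(a,165,165,75,110,5)]))
E
```

```text
22.525 [0.48678504 0.24495338 0.33828213] 0.06019488783533818 [340.86114487 190.9755848 ]
(339.0567111968994, 198.67188262939453, (15.54090690612793, 18.446142196655273), 101) [0.48686251 0.24432348 0.114     ]
[-1.10456145e-03 -2.87735942e-03 -1.73442205e-06]
```

View pics/y1.png

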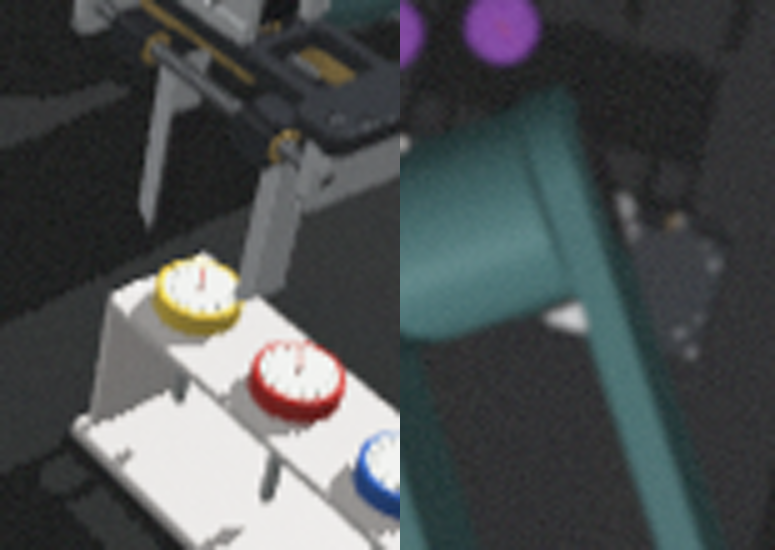

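The view shows the yellow dial-face centre at about crop (199,288), or px (339.7,197.6). The bezel mask included the rim's side, so its fitted centre was too low. I'll correct from the face.

```bash
python3 - <<'E'
from m import *
b=snapshot("scene"); p=telemetry.get_obs()["tool_pos"]
im=np.ascontiguousarray(b["image"]); hsv=cv2.cvtColor(im,cv2.COLOR_RGB2HSV)
y=cv2.inRange(hsv,(18,70,60),(34,255,255)); y[:, :325]=0; y[:,355:]=0; y[:185]=0; y[215:]=0
cs,_=cv2.findContours(y,cv2.RETR_CCOMP,cv2.CHAIN_APPROX_NONE)
for c in cs:
    if len(c)>15: 
        (u,v),ax,_=cv2.fitEllipse(c); X=plane(b,u,v,.114); print(u,v,ax,X,tool(X[0]-p[0],X[1]-p[1]))
f_=[proj(b,[.4868+.022*np.cos(t),.2448+.022*np.sin(t),.114]) for t in np.linspace(0,6.28,60)]; print(np.ptp(f_,0), np.mean(f_,0))
for u,v in ((339.7,197.6),(340,197.4)): X=plane(b,u,v,.114); print(X,tool(X[0]-p[0],X[1]-p[1]))
E
```

```text
339.2262878417969 198.33834838867188 (15.266776084899902, 16.90089988708496) [0.48553693 0.24389405 0.114     ] [ 2.00680171e-02 -2.73256908e-02 -7.46273456e-05]
[18.07653006 11.83330893] [339.16029643 198.87382143]
[0.48242046 0.24311273 0.114     ] [ 0.07599489 -0.05896926 -0.00021963]
[0.48127325 0.24320196 0.114     ] [ 0.098587   -0.06335222 -0.00026632]
```

>>> apply_moves([
  [[0.08, -0.05, 0, 0, 0.36], [0.08, -0.05, 0.4, 0, 0.36], [0.08, -0.05, 0.65, 0, 0.36], [0.08, -0.05, 0.72, 0, 0.36], [0.08, -0.05, 0.72, 0, 0.45], [0.08, -0.05, 0.72, 0, 0.55], [0.08, -0.05, 0.72, 0, 1], [0.08, -0.05, 0.72, 0, 1], [0.08, -0.05, 0.72, 0, 1]],
])

```text
time: 23.7
tool_pos: [0.4822, 0.2438, 0.3024]
ee_rot: [3.141, 0.001, 2.873]
wrist_force: [0.7, -0.1, 2.1]
width: 0.0435
finger_force: 30.0
```

>>> apply_moves([
  [[0, 0, -0.4, 0, 1], [0, 0, -1.2, 0, 1], [0, 0, -2.0, 0, 1], [0, 0, -2.7, 0, 1], [0, 0, -2.7, 0, 1], [-0.6, -1.0, -2.7, 0, 1], [-1.2, -2.0, -2.7, 0, 1], [-1.8, -3.0, -2.7, 0, 1], [-2.3, -3.9, -2.7, 0, 1], [-2.7, -4.68, -2.7, 0, 1]],
])

```text
time: 24.95
tool_pos: [0.5502, -0.0197, 0.4334]
ee_rot: [-3.141, -0.005, 2.872]
wrist_force: [0.3, 0.4, -0.6]
width: 0.0432
finger_force: 30.0
```

>>> apply_moves([
  [[0, 0, 0.2, 0, 1], [0, 0, 0.35, 0, 1], [0, 0, 0.35, 0, 1], [0, 0, 0.35, 0, 1]],
])

```text
time: 25.45
tool_pos: [0.5499, -0.0165, 0.4191]
ee_rot: [3.141, -0.0, 2.875]
wrist_force: [-0.6, 0.2, -1.8]
width: 0.0433
finger_force: 30.0
```

```bash
python3 - <<'E'
from m import *
b,g,p,tip=rodbore(.2684); o=telemetry.get_obs(); print(o["time"],p,tip,o["wrist_force"],o["width"])
for z in (tip[2],.165,.18): print(proj(b,[p[0],p[1],z]))
print(proj(b,[.55,-.0177,.136]))
print(g.astype(int)[136:166,238:256])
cv2.imwrite("pics/t1.png",crop(b,205,90,80,110,6))
E
```

```text
25.5 [ 0.54995481 -0.01668287  0.41952041] [ 0.54995481 -0.01668287  0.15112041] [ 0.30317782 -0.08001137 -0.96360951] 0.04287951086961969
[247.19654075 154.02113784]
[247.09084277 149.70531272]
[246.97429237 144.9463657 ]
[247.03929023 158.48405657]
[[ 52  53  55  70  81  86  91  97  95  94 120 107  89  83  71  62  63  55]
 [ 55  53  54  53  56  68  69  78  91  96 104  80  67  63  54  54  53  56]
 [ 54  51  55  51  50  51  54  50  85  91  91  60  53  51  54  50  53  54]
 [ 53  52  52  52  51  49  54  51  85  91  90  59  52  51  54  49  54  53]
 [ 53  51  55  53  52  50  51  52  80  81  81  58  53  53  53  53  52  52]
 [ 55  54  53  52  54  54  53  54  81  80  77  58  52  51  53  51  53  51]
 [ 53  53  52  54  52  54  52  55  85  88  87  62  53  53  50  53  53  51]
 [ 52  53  53  51  53  51  54  52  84  91  88  65  52  53  51  51  55  54]
 [ 54  53  54  53  55  50  52  50  88  91  88  66  58  54  53  49  55  52]
 [ 53  53  53  51  53  48  54  56  85  92  89  67  56  54  53  53  54  51]
 [ 52  51  54  55  54  63  55  50  82  86  90  68  54  55  54  52  50  52]
 [ 53  53  64  79 104 11
[... 701 characters left out ...]
137 139 137 124  84  56]
 [136 138 135 137 138 135 136 131 130 138 139 140 137 138 138 136 123  87]
 [138 137 137 135 136 135 126 113 114 120 137 141 139 137 138 137 137 123]
 [136 137 136 137 135 135 131 111 108 110 130 139 139 137 138 137 136 136]
 [138 138 137 138 138 137 137 122 124 126 132 138 136 137 136 137 137 136]
 [137 139 138 138 138 136 137 134 138 138 138 138 138 137 137 136 135 138]
 [137 139 137 137 137 138 138 138 136 137 137 138 138 139 136 137 136 135]
 [139 138 137 136 137 138 139 139 138 138 135 136 138 137 139 138 137 136]
 [137 135 138 138 137 136 139 139 136 137 136 135 138 139 139 136 137 139]
 [100 120 136 136 136 136 139 140 139 138 138 138 137 136 138 139 139 138]]
```

View pics/t1.png

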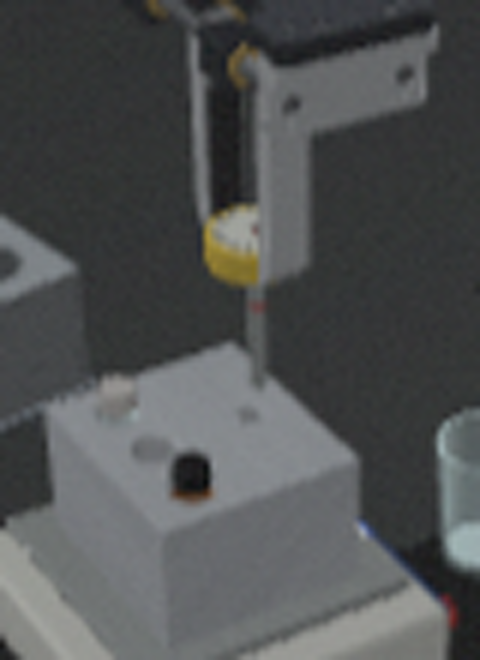

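The stem is upright at column 247.4. The bore is at (246.2,158.9), so the tip is about 3.5 mm to the right of it, along tool x. I'll correct, descend a little and check the force.

>>> apply_moves([
  [[-0.075, -0.01, 0, 0, 1], [-0.075, -0.01, 0, 0, 1], [-0.075, -0.01, 0.15, 0, 1], [-0.075, -0.01, 0.25, 0, 1], [-0.075, -0.01, 0.32, 0, 1], [-0.075, -0.01, 0.38, 0, 1], [-0.075, -0.01, 0.43, 0, 1], [-0.075, -0.01, 0.43, 0, 1]],
])

```text
time: 26.5
tool_pos: [0.5535, -0.0192, 0.3975]
ee_rot: [3.142, -0.0, 2.873]
wrist_force: [0.9, 0.2, 0.2]
width: 0.0432
finger_force: 30.0
```

```bash
python3 - <<'E'
from m import *
b,g,p,tip=rodbore(.2684); o=telemetry.get_obs(); print(p,tip,o["wrist_force"],o["wrist_torque"])
print(g.astype(int)[146:164,239:254])
E
```

```text
[ 0.55352808 -0.01919591  0.39764776] [ 0.55352808 -0.01919591  0.12924776] [ 0.14558184 -0.76836515 -0.1831695 ] [0.01404461 0.03821019 0.00520664]
[[ 52  55  52  52  64  66  90  92  77  56  52  52  54  53  51]
 [ 50  65  78 104 113  88  87  85  73  54  54  55  55  55  53]
 [105 113 119 133 134 114  85  73  73  54  52  54  53  53  54]
 [134 134 133 136 136 128  97  85  78  53  53  56  52  55  53]
 [135 136 135 133 134 125  97  92  90  57  54  54  51  54  53]
 [133 137 136 137 136 132 100  92  90  95  69  53  51  52  52]
 [135 135 133 137 135 137 100  92  87 123 114  75  57  53  55]
 [133 134 134 137 136 136  99  93  86 130 139 118  72  54  52]
 [134 136 134 137 135 137 101  90  87 134 139 135 117  72  55]
 [134 137 134 136 138 136 100  89  88 132 137 137 134 114  86]
 [135 137 136 134 134 137  98  90  85 133 139 137 136 137 123]
 [136 138 135 135 137 135  99  90  88 135 140 138 136 136 137]
 [137 137 137 137 136 126  99  89  86 132 145 136 137 137 138]
 [137 137 136 137 137 131 104  90  86 128 138 138 137 136 138]
 [140 137 138 138 137 133 119 121 116 130 139 136 136 137 136]
 [137 139 138 137 137 137 133 137 135 137 137 138 136 136 137]
 [138 137 137 136 139 140 137 137 137 138 137 137 138 136 135]
 [140 139 136 138 138 137 138 137 137 136 136 136 139 138 138]]
```

The stem is in the bore with no side force. I'll lower it to the bottom at the known depth.

>>> apply_moves([
  [[0, 0, 0.12, 0, 1], [0, 0, 0.24, 0, 1], [0, 0, 0.36, 0, 1], [0, 0, 0.48, 0, 1], [0, 0, 0.58, 0, 1], [0, 0, 0.66, 0, 1], [0, 0, 0.7, 0, 1], [0, 0, 0.73, 0, 1], [0, 0, 0.75, 0, 1], [0, 0, 0.75, 0, 1]],
])

```text
time: 27.8
tool_pos: [0.5535, -0.0192, 0.3604]
ee_rot: [3.141, 0.0, 2.873]
wrist_force: [-0.6, 0.3, -0.5]
width: 0.0433
finger_force: 30.0
```

>>> apply_moves([
  [[0, 0, 0.03, 0, 1], [0, 0, 0.05, 0, 1], [0, 0, 0.06, 0, 1], [0, 0, 0.06, 0, 1]],
])

```text
time: 28.3
tool_pos: [0.5533, -0.0191, 0.3602]
ee_rot: [3.141, 0.003, 2.873]
wrist_force: [-3.8, 0.6, 9.4]
width: 0.0433
finger_force: 30.0
```

Contact at 0.3602, the expected bottom. I'll ease off, release gently and retreat.

>>> apply_moves([
  [[0, 0, -0.06, 0, 1], [0, 0, -0.06, 0, 0.56], [0, 0, -0.06, 0, 0.54], [0, 0, -0.06, 0, 0.52], [0, 0, -0.06, 0, 0.5], [0, 0, -0.06, 0, 0.47], [0, 0, -0.06, 0, 0.42], [0, 0, -0.06, 0, 0.36], [0, 0, -0.5, 0, 0.3], [0, 0, -1.5, 0, 0.3]],
])

```text
time: 29.55
tool_pos: [0.5533, -0.0192, 0.4298]
ee_rot: [-3.141, -0.007, 2.873]
wrist_force: [0.0, 0.0, -0.2]
width: 0.0658
finger_force: 0.0
```

>>> apply_moves([
  [[0.8, 0, -0.5, 0, 0.3], [1.8, 0, -0.5, 0, 0.3], [2.8, 0, -0.5, 0, 0.3], [3.8, 0, -0.5, 0, 0.3], [3.8, 1.0, -0.5, 0, 0.3], [3.8, 2.0, -0.5, 0, 0.3], [3.8, 2.0, -0.5, 0, 0.3], [3.8, 2.0, -0.5, 0, 0.3]],
])

```text
time: 30.55
tool_pos: [0.3968, 0.1274, 0.4571]
ee_rot: [-3.141, -0.0, 2.873]
wrist_force: [-0.2, 0.2, -0.1]
width: 0.0654
finger_force: 0.0
```

```bash
python3 - <<'E'
from m import *
b,g,p,tip=rodbore(); a=snapshot("top"); o=telemetry.get_obs(); print(o["time"],p,o["wrist_force"])
cv2.imwrite("pics/f1.png",np.hstack([crop(b,180,110,110,110,4),crop(a,270,150,88,110,4)]))
print("knob lean check",plane(b,202.2,134.4,.081)); print(g.astype(int)[126:131,195:205])
print("head",proj(b,[.55,-.0177,.172]),proj(b,[.55,-.0177,.136]))
E
```

```text
30.65 [0.39686197 0.12701389 0.45720423] [ 0.08462403 -0.19894133 -0.11993536]
knob lean check [ 0.50622666 -0.27792941  0.081     ]
[[ 49  48  50  49  53  52  51  75 103 115]
 [ 51  53  50  49  71  71  89 111 128 128]
 [ 52  51  46 113 149 153  92 105 127 132]
 [ 79 103  55 108 147 138  61  83 127 130]
 [116 130  59  58  82  57  43  78 106 111]]
head [246.75998905 147.35358825] [247.03929023 158.48405657]
```

View pics/f1.png

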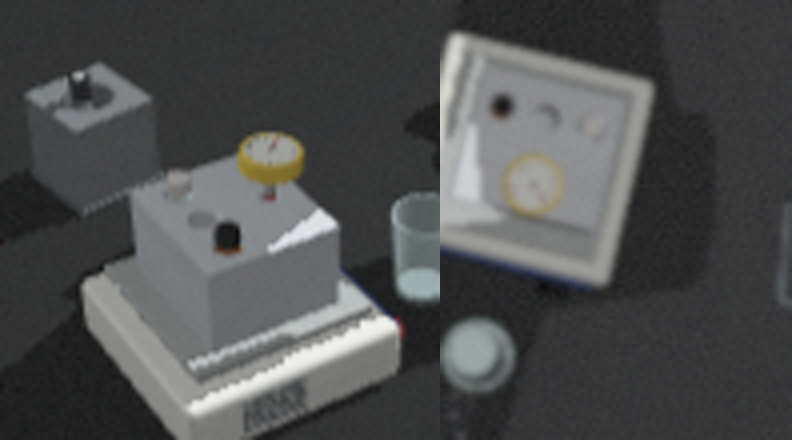

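The yellow thermometer stands in the bore with its red ring at the block's top, at crop (268,197). The gauge is in its stand, and the vials and beaker are undisturbed. Handing in.

```bash
python3 -c "
from bench import ticket; print(ticket.close_job())"
```

```text
the job is handed in; nothing more can be done
None
```

The bore is 44 mm deep. The yellow thermometer stands in it with its red ring level with the block's top, and the gauge is back in its stand, set to 44 mm and leaning an estimated 3–4° within the socket's play. The job is handed in, but no verdict came back.

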